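# Ratchet-clamp a pencil barrel

## Task

A pencil barrel lies loose in the wooden slide clamp, whose ratchet is still set to open it. Flip the brass ball lever over to the closing side, swing the handle back to its stop to feel that it now free-wheels while the jaw stands still, then crank the handle to and fro until the barrel is clamped against the end stop with the jaw's spring plunger pressed in about half way. Do not back the jaw off, leave the lever on the closing side, and leave the other parts alone.

Things in the scene. Friction and masses are not known exactly. Their poses are not given: they have to be found in the camera images.
- spindle (a point): Top of the clamp's upright steel spindle, 70 mm above the table, the axis of handle and ratchet wheel (dark disc 94 mm wide under the handle, 24 radial pegs on top, 0.26 rad apart). Axes are the clamp's: z up, y from the ratchet to the end stop (the way the jaw closes), x away from the handle. The clamp is fixed: wooden base 120 x 360 x 8 mm, y from -90 to +270 mm.
- knob (a point): On the axis of the handle's upright black knob (24 mm diameter, from 62 to 110 mm above the table), 88 mm above the table, 120 mm from the spindle axis. The knob is fixed on the end of a flat steel arm, 16 mm wide, top face 62 mm above the table. Axes: x along the arm to the spindle, y the way it moves when the handle turns to close.
- lever_ball (a point): Centre of the 24 mm brass ball topping the direction lever, a rocker on the handle arm 38 mm from the spindle axis: its pivot runs along the arm 60 mm above the table, the ball 45 mm from it on a 7 mm stem. It leans across the arm, falls by its own weight to the side it leans to (under 1 N to move), and leans to the side the handle drives: at the start clamp -y (opening); flip it to +y (closing).
- lever (a joint): Lean of the direction lever, rad: 0 upright, positive to the closing side (clamp +y when the arm is square to it), stops at -0.42 and +0.42. It rests at 0.2 to 0.42 on either side and rocks a little as its pawl clicks over the pegs.
- handle (a joint): Handle angle, rad: 0 with the arm along the clamp's -x, positive clockwise from above (knob towards +y, closing), stops at -0.7 and 0.7. With the lever to the closing side positive turning drives the jaw, negative free-wheels. After each reversal up to 0.26 rad is lost before the pawl meets a peg. It stays where it is left; about 1 N at the knob when free, 2 to 4 N when driving.
- jaw (a joint): Travel of the wooden sliding jaw, m: 0 at the start, positive towards the end stop (closing). 10 mm per radian of driving; it stays where it is left. Travel limits -0.015 and 0.055.
- plunger (a joint): How far the spring plunger is pushed into the jaw's silver housing tube, m: 0 out, 0.016 fully in (bottomed). Spring of 0.8 N/mm, about 1 N to start it. Half way is 0.008.
- plunger_face (a point): Centre of the front face of the plunger's 13 mm steel tip, 20 mm above the table, on a dark rod in front of the silver housing tube (18 mm in diameter). Moves with the jaw.
- stop: Dark wooden end stop block, 42 x 22 x 24 mm, fixed astride the cradle. Origin at the middle of its face towards the jaw, 20 mm above the table; same axes as the clamp.
- barrel: Lime green plastic pencil barrel, a cylinder 14 mm in diameter and 80 mm long, lying loose in the clamp's wooden cradle between plunger and stop, along the clamp's y. Origin at its centre. It need not be handled: the plunger pushes it along. From the plunger's first touch to the barrel reaching the stop the plunger goes in less than 2 mm.
- spring_tube_mid (a point): Centre of a loose spare silver tube standing upright, 20 mm in diameter, 55 mm high. Leave alone.
- eraser_cap_mid (a point): Centre of a loose chunky black rubber eraser cap, 24 mm in diameter, 28 mm high. Leave alone.
- stopper_mid (a point): Centre of a loose cobalt blue glass bottle stopper standing on its plug, 38 mm at the head, 52 mm high. Leave alone.
Not all that is in view belongs to the job. Of the things shaped like the barrel, the lime one is meant.

How it is judged:
On the way, in this order (a step that is already met when the one before it is completed fails the run):
1. the direction lever is flipped to the closing side (value of joint lever above 0.15 rad), for 0.2 s.
2. the handle is swung back near its opening-side stop (at least 0.5 rad back of square) before the jaw has been cranked (closed by less than 8 mm, backed off by less than 3 mm) (value of joint handle below -0.5 rad and value of joint lever above 0.1 rad and value of joint jaw between -0.003 and 0.008 m), for 0.05 s.
3. the jaw is cranked up until the barrel presses the plunger in by 4 mm or more (value of joint plunger above 0.004 m and contact force between barrel and plunger above 2 N), for 0.2 s.
At the end, for the whole second after the job is handed in: The barrel is clamped at rest between plunger and stop, lying in the cradle (within 6 mm of its height), pressed with more than 2 N at both ends, the plunger 4 to 12.5 mm in (half way is 8), and the lever still leans to the closing side (all of step 3 and value of joint plunger below 0.0125 m and contact force between barrel and stop above 2 N and value of joint lever above 0.1 rad and z of barrel in the frame of stop below 0.006 m and velocity of joint jaw between -0.002 and 0.002 m/s and linear speed of barrel below 0.01 m/s); the robot touches nothing.
It fails at once if the jaw is backed off by more than 3 mm (value of joint jaw below -0.003 m).
It fails at once if one of the other loose parts is moved more than 20 mm (distance of any of spring_tube_mid, eraser_cap_mid, stopper_mid from where it was at the start of the episode above 0.02 m).
It also fails if it takes over 67 s, if anything falls off the work surface, if the arm or the gripper's body presses on something with over 40 N, if the wrist force passes 120 N, or if a joint passes its speed limit or range.

## Robot

A 6-joint arm with a two-finger parallel gripper is mounted at the origin on the work surface. World frame = base frame: x ahead of the robot, y to its left, z up, the work surface at z = 0. Lengths are in m, angles in rad, forces in N, time in s.
With the tool pointing down it reaches from about 0.35 to 0.725 m from the base axis. Payload 4.3 kg.
Tool frame: the origin (TCP) lies at the very end of the fingers, on their centre line; the grasp point (between the pads) lies 19 mm behind it; z points along the fingers, y is the line along which they close (so a half turn about z gives the same grasp; the last joint's range is limited). The gripper opens to 85 mm and grips with 20 to 120 N. Pads are 22 mm wide; open, the fingers measure 114 mm over their backs; the gripper's body (76 mm by 85 mm) begins 54 mm behind the grasp point. The pads swing forward as they close: fully open they stand 13 mm farther back than shut.
Start: joints at [1.107, 0.377, 0.081, 1.274, 0, 1.46], TCP at [0.199, 0.539, 0.192] pointing down, gripper open.
Joint ranges: [-2.72, 2.72], [-0.84, 1.66], [-1.02, 1.22], [-1.77, 2.12], [-1.37, 1.28], [-3.14, 3.14]. Speed limits (rad/s): [2.57, 2.57, 3.14, 3.14, 3.14, 3.14].

## Interface

Orientations are given as a rotation vector (axis times angle).
In Python, from workcell import read_state, get_image, camera_info, close_job gives the robot as it stands.
- The arm moves only by the shell command python3 -m crank 'ROWS' [OPENING] [FORCE]. ROWS is JSON, a list of rows, each an object with "delta_pos": the shift along the tool's x, y, z in units of 0.5 m (1.0 is 0.5 m), a list of three; "turn": the turn, a rotation vector about the tool's x, y, z in units of 180 degrees (1.0 is 180 degrees), a list of three. In form: [{"delta_pos": [x, y, z], "turn": [rx, ry, rz]}, ...]. A call has 1 to 8 rows; each row is the pose to reach, as a shift and turn from the pose commanded when the call began, along the tool's axes at that moment, turning the shorter way round; what a row does not reach only later rows make up. A row lasts 1/12 s, in which the tool goes at most 41.7 mm and 7.16 degrees, less where a joint would pass 70% of its speed; a pose out of reach is approached as far as the arm can. A call with a number of a shift or a turn outside -1 to 1 is refused whole. A call with a gripper value outside its range is refused whole. OPENING is the opening in per cent of the stroke, from 0 (shut) to 100 (fully open), set as the call begins (- or left out, the last holds). The fingers move at their own pace and stop on an object; FORCE is the grip in N (left out, the last holds). Time passes only in rows, so rows that repeat a pose let the fingers close. It gives the time, the measured TCP pose, the force, the opening and the grip force at its end, in the units of the state.
- read_state(): the state, without advancing time (a new reading comes with each control period).
- get_image(name): name is "side" or "top"; returns the picture (480x640x3 uint8, blue, green, red); there is no depth.
- camera_info(name): a dict with "camera_matrix" (3x3 intrinsics, pixels), "k1" (the pictures are not rectified: a ray, as slopes to the right and down, at radius r is drawn at 1 + k1 r^2 times it, then the intrinsics apply), "R" (3x3) and "t" (3): a world point X has camera coordinates R X + t. Camera axes: x right, y down, z forward; pixel columns grow to the right and rows downward; lengths in m; the calibration is good to about 2 mm. A picture is of the moment at which its call begins. camera_info takes no time and is no camera call.
- close_job(): hands the job in; it is judged then, once.
The state is a dict: "time": time; "qpos": joint angles; "qvel": joint speeds; "joint_efforts": joint torques, N m; "eef_pos": TCP position; "eef_rot": TCP orientation; "contact_force": force on the tool from outside, world axes, zero at the start; "ft_torque": the same for the moment, N m; "finger_gap": finger opening in m; "finger_force": force on a finger pad.
Only numpy, scipy, OpenCV 4.12 (cv2) and the standard library are available. Lean on these libraries where they do the work, as an engineer would, in place of code of your own. Each camera call takes 0.05 s, during which the arm holds its last target. There are 200 camera calls.

## Working session

There is one attempt and no reset: what is moved stays moved. The work goes in short steps, Python scripts to look and compute and a shell command to move; the robot and the scene stay as the last step left them, time stands still between calls to the robot, and variables do not carry over. Pictures are saved under pics/ and viewed, at most 10 in all, crops included, and the job is handed in when it is done.

```bash
mkdir -p pics; cat > h.py <<'E'
import numpy as np, cv2
from workcell import *
from scipy.spatial.transform import Rotation as R
def ray(name,u,v):
    c=camera_info(name);K=np.array(c["camera_matrix"]);k=c["k1"]
    p=cv2.undistortPoints(np.array([[[u,v]]],float),K,np.array([k,0,0,0,0.]))[0,0]
    Rm=np.array(c["R"]);t=np.array(c["t"])
    return -Rm.T@t, Rm.T@np.array([p[0],p[1],1])
def atz(name,u,v,z):
    o,d=ray(name,u,v); return o+d*(z-o[2])/d[2]
def proj(name,X):
    c=camera_info(name);K=np.array(c["camera_matrix"])
    return cv2.projectPoints(np.array([X],float),cv2.Rodrigues(np.array(c["R"]))[0],np.array(c["t"],float),K,np.array([c["k1"],0,0,0,0.]))[0][0,0]
def tri(u1,u2):
    (a,d),(b,e)=ray("top",*u1),ray("side",*u2)
    d=d/np.linalg.norm(d);e=e/np.linalg.norm(e)
    s=np.linalg.lstsq(np.c_[d,-e],b-a,rcond=None)[0]
    p,q=a+s[0]*d,b+s[1]*e
    return (p+q)/2,np.linalg.norm(p-q)
def tool(P):
    "rows shift for world target P"
    s=read_state();r=R.from_rotvec(s["eef_rot"])
    return r.inv().apply(np.array(P)-s["eef_pos"])/0.5
E
python3 - <<'E'
from h import *
for n in("top","side"):
    cv2.imwrite(f"pics/{n}0.png",get_image(n)); o,d=ray(n,320,240); print(n,o,d)
s=read_state();print(s); print(R.from_rotvec(s["eef_rot"]).as_matrix().round(3))
E
```

```text
top [ 0.3614073  -0.05824222  1.16574307] [ 0.13346823 -0.01781579 -0.9909266 ]
side [0.4412614  0.45553785 0.75732332] [ 0.05776398 -0.60970708 -0.79057856]
{'time': 0.1, 'qpos': array([1.10671004e+00, 3.78002574e-01, 7.97860903e-02, 1.27440571e+00,
       1.11035468e-05, 1.46043643e+00]), 'qvel': array([-0.00077211,  0.00059327,  0.00220774, -0.00102568, -0.00010898,
       -0.00045847]), 'joint_efforts': array([ 1.05893538e-03, -4.64694679e+01,  2.70581996e+01,  1.20174742e-02,
       -1.04324872e-04, -2.14150327e-05]), 'eef_pos': array([0.19890819, 0.53880821, 0.1915575 ]), 'eef_rot': array([-5.52646812e-01, -3.09206432e+00,  2.74517613e-03]), 'contact_force': array([0.05840934, 0.3737576 , 0.15272985]), 'ft_torque': array([-0.04671034,  0.01118575, -0.00406434]), 'finger_force': 0.0, 'finger_gap': 0.08523402432853736}
[[-0.938  0.346 -0.001]
 [ 0.346  0.938 -0.002]
 [ 0.    -0.002 -1.   ]]
```

View pics/top0.png

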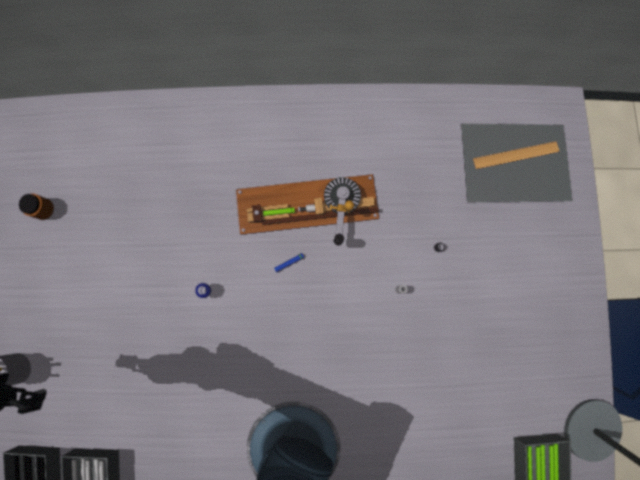

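View pics/side0.png

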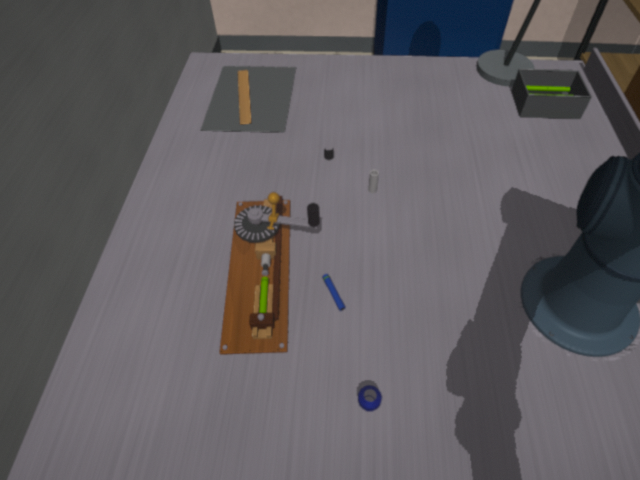

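Top view: clamp with spindle near (342,192), knob (338,239), ball (348,205), lime barrel (278,212), stop (256,213). Side view: spindle (256,215), knob (313,213), ball (273,199). I'll zoom in next.

```bash
python3 - <<'E'
from h import *
t=cv2.imread("pics/top0.png")[160:260,225:395];s=cv2.imread("pics/side0.png")[180:360,210:330]
a=cv2.resize(t,None,fx=4.5,fy=4.5,interpolation=2)
b=cv2.resize(s,None,fx=3.3,fy=3.3,interpolation=2)
cv2.imwrite("pics/tz.png",a);cv2.imwrite("pics/sz.png",b)
print("corners",[atz("top",*p,.008)[:2].round(4) for p in((238,187),(375,176),(381,218),(242,234))])
for n,a,b in(("spindle",(342,192),(256,214)),("knob",(338,239),(313,206)),("ball",(348,205),(273,199))):
    print(n,tri(a,b))
E
```

```text
corners [array([0.6609, 0.1302]), array([ 0.6829, -0.227 ]), array([ 0.571 , -0.2378]), array([0.5374, 0.1197])]
spindle (array([ 0.62501391, -0.13493679,  0.06926703]), np.float64(0.0033388335576083317))
knob (array([ 0.50531458, -0.11888781,  0.11597217]), np.float64(0.0022540782094965825))
ball (array([ 0.58688752, -0.14580997,  0.10268658]), np.float64(0.0002267782309662936))
```

View pics/tz.png

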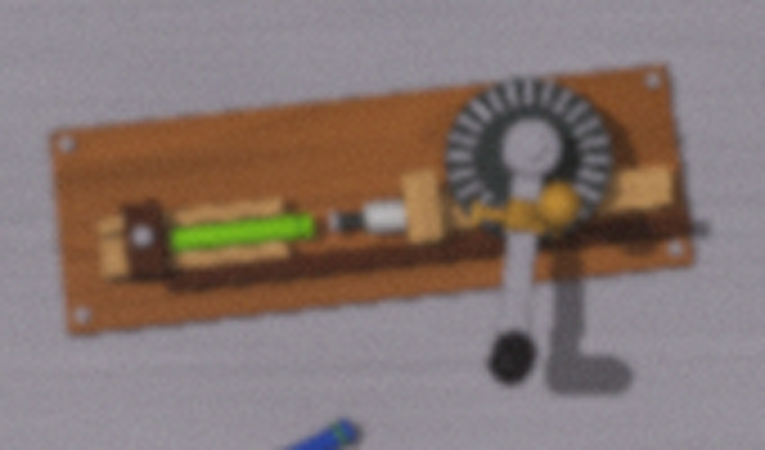

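View pics/sz.png

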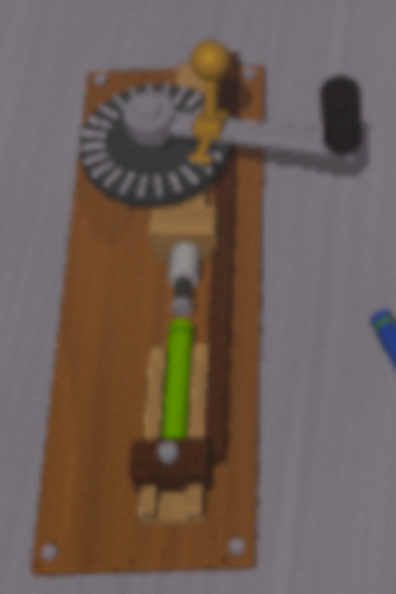

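```bash
cat >> h.py <<'E'
def model(p):
    sx,sy,yaw,ph,le=p[:5]
    C=lambda x,y,z: np.array([sx+np.cos(yaw)*x-np.sin(yaw)*y, sy+np.sin(yaw)*x+np.cos(yaw)*y, z])
    a=np.array([-np.cos(ph),np.sin(ph)]);t=np.array([np.sin(ph),np.cos(ph)])
    b=.038*a+.045*np.sin(le)*t
    return C,dict(spindle=C(0,0,.07),knob=C(*(.12*a),.088),ball=C(*b,.06+.045*np.cos(le)))
E
cat > fit.py <<'E'
from h import *
from scipy.optimize import least_squares
T=lambda x,y:(225+x/4.5,160+y/4.5); S=lambda x,y:(210+x/3.3,180+y/3.3)
obs=[("top","spindle",T(530,147)),("side","spindle",S(152,108)),("top","knob",T(512,357)),("side","knob",S(342,114)),("top","ball",T(557,203)),("side","ball",S(210,60))]
cor={(1,1):(T(52,131),S(34,573)),(1,-1):(T(666,66),S(88,72)),(-1,-1):(T(693,265),S(265,68)),(-1,1):(T(70,334),S(255,567))}
def f(p):
    C,m=model(p);r=[]
    for n,k,o in obs:r+=list(proj(n,m[k])-o)
    for (i,j),(a,b) in cor.items():
        X=C(p[5]+.06*i,.09+.18*j,.008); r+=list(proj("top",X)-a)+list(proj("side",X)-b)
    return np.array(r)
s=least_squares(f,[.62,-.14,.08,0,-.4,0],loss="soft_l1");print(s.x.round(4));print(s.fun.reshape(-1,2).round(1).tolist())
print(model(s.x)[1])
C=model(s.x)[0];yaw=s.x[2]
inv=lambda X:[np.cos(yaw)*(X[0]-s.x[0])+np.sin(yaw)*(X[1]-s.x[1]),-np.sin(yaw)*(X[0]-s.x[0])+np.cos(yaw)*(X[1]-s.x[1])]
for n,p,z in(("stopface",T(170,235),.02),("bar end",T(313,226),.02),("plungerface",T(322,222),.02),("tubefront",T(366,215),.02)):print(n,np.round(inv(atz("top",*p,z)),4))
E
python3 fit.py
```

```text
[ 0.6253 -0.1372  0.0895  0.2141 -0.3496 -0.0051]
[[0.2, -0.2], [-0.9, 0.0], [0.0, 0.4], [0.1, -0.1], [0.0, 0.3], [0.2, 0.3], [-1.1, -0.1], [-0.9, -0.1], [-0.0, -0.5], [0.1, -0.3], [0.1, 0.1], [0.3, -1.0], [-1.0, 0.3], [0.6, -0.5]]
{'spindle': array([ 0.62532847, -0.13716232,  0.07      ]), 'knob': array([ 0.50625887, -0.12224823,  0.088     ]), 'ball': array([ 0.58570767, -0.14773176,  0.10227859])}
stopface [-0.0168  0.2044]
bar end [-0.0207  0.1235]
plungerface [-0.019   0.1182]
tubefront [-0.0178  0.093 ]
```

Everything fits to about 1 px: handle 0.21, lever −0.35, and the plunger-to-barrel-to-stop gap is about 6 mm. Next I'll go to the opening side of the ball with the fingers shut.

```bash
r='{"delta_pos":[-0.61,-0.551,0],"turn":[0,0,-0.073]}'; python3 -m crank '[{"delta_pos":[-0.61,-0.551,0],"turn":[0,0,-0.073]},{"delta_pos":[-0.61,-0.551,0],"turn":[0,0,-0.073]},{"delta_pos":[-0.61,-0.551,0],"turn":[0,0,-0.073]},{"delta_pos":[-0.61,-0.551,0],"turn":[0,0,-0.073]},{"delta_pos":[-0.61,-0.551,0],"turn":[0,0,-0.073]},{"delta_pos":[-0.61,-0.551,0],"turn":[0,0,-0.073]},{"delta_pos":[-0.61,-0.551,0],"turn":[0,0,-0.073]},{"delta_pos":[-0.61,-0.551,0],"turn":[0,0,-0.073]}]' 0 20
python3 - <<'E'
from h import *
print(tool([.5805,-.189,.192]),R.from_rotvec(read_state()["eef_rot"]).as_matrix().round(3).tolist())
E
```

```text
time: 0.77
eef_pos: [0.3535, 0.2429, 0.1922]
eef_rot: [-0.195, -3.135, 0.0]
contact_force: [0.5, 0.0, -0.5]
finger_gap: 0.0
finger_force: 0.0
[-5.57220218e-01 -8.00982448e-01  3.19700742e-04] [[-0.992, 0.124, -0.0], [0.124, 0.992, -0.0], [0.0, -0.0, -1.0]]
```

```bash
python3 -m crank '[{"delta_pos":[-0.557,-0.801,0],"turn":[0,0,0]},{"delta_pos":[-0.557,-0.801,0],"turn":[0,0,0]},{"delta_pos":[-0.557,-0.801,0],"turn":[0,0,0]},{"delta_pos":[-0.557,-0.801,0],"turn":[0,0,0]},{"delta_pos":[-0.557,-0.801,0],"turn":[0,0,0]},{"delta_pos":[-0.557,-0.801,0],"turn":[0,0,0]},{"delta_pos":[-0.557,-0.801,0],"turn":[0,0,0]},{"delta_pos":[-0.557,-0.801,0],"turn":[0,0,0]}]'
python3 - <<'E'
from h import *
print(tool([.5805,-.189,.192]))
E
```

```text
time: 1.43
eef_pos: [0.5085, -0.0524, 0.1921]
eef_rot: [-0.196, -3.135, -0.001]
contact_force: [0.7, 0.6, 0.3]
finger_gap: -0.0004
finger_force: 0.0
[-1.76893650e-01 -2.53149009e-01 -2.71142550e-05]
```

```bash
python3 -m crank '[{"delta_pos":[-0.177,-0.253,0],"turn":[0,0,0]},{"delta_pos":[-0.177,-0.253,0],"turn":[0,0,0]},{"delta_pos":[-0.177,-0.253,0],"turn":[0,0,0]},{"delta_pos":[-0.177,-0.253,0],"turn":[0,0,0]},{"delta_pos":[-0.177,-0.253,0.07],"turn":[0,0,0]},{"delta_pos":[-0.177,-0.253,0.14],"turn":[0,0,0]},{"delta_pos":[-0.177,-0.253,0.208],"turn":[0,0,0]},{"delta_pos":[-0.177,-0.253,0.208],"turn":[0,0,0]}]'
python3 - <<'E'
from h import *
cv2.imwrite("pics/s1.png",cv2.resize(get_image("side")[150:290,200:380],None,fx=4,fy=4))
print(tool([.5805,-.189,.088]))
E
```

```text
time: 2.1
eef_pos: [0.5743, -0.1845, 0.0802]
eef_rot: [-0.195, -3.122, -0.008]
contact_force: [-1.3, 0.8, -0.3]
finger_gap: -0.0
finger_force: 0.0
[-0.00975595 -0.00673571 -0.00814763]
```

View pics/s1.png

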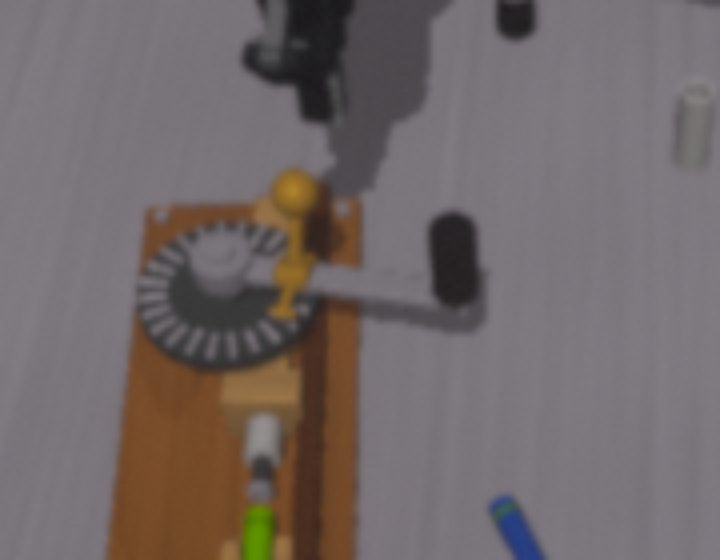

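The fingertip is at about (315,110) in the crop, just on the opening side of the ball at (295,190), with free space between. I'll push across now.

```bash
python3 -m crank '[{"delta_pos":[0,0.01,0],"turn":[0,0,0]},{"delta_pos":[0,0.024,0],"turn":[0,0,0]},{"delta_pos":[0,0.036,0],"turn":[0,0,0]},{"delta_pos":[0,0.048,0],"turn":[0,0,0]},{"delta_pos":[0,0.06,0],"turn":[0,0,0]},{"delta_pos":[0,0.07,0],"turn":[0,0,0]},{"delta_pos":[0,0.078,0],"turn":[0,0,0]},{"delta_pos":[0,0.078,0],"turn":[0,0,0]}]'
python3 - <<'E'
from h import *
cv2.imwrite("pics/s2.png",cv2.resize(get_image("side")[150:290,200:380],None,fx=4,fy=4))
E
```

```text
time: 2.82
eef_pos: [0.5855, -0.1471, 0.0886]
eef_rot: [0.193, 3.135, 0.0]
contact_force: [0.9, 0.1, 0.1]
finger_gap: 0.0001
finger_force: 0.0
```

View pics/s2.png

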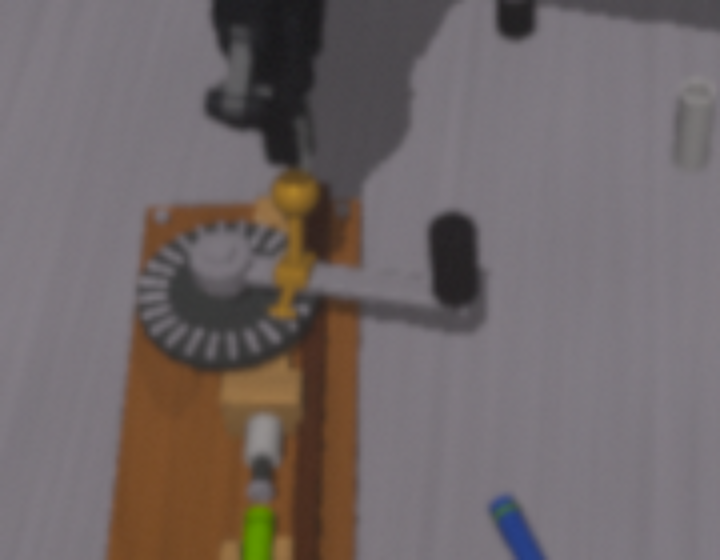

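```bash
python3 - <<'E'
from h import *
s=read_state();X=s["eef_pos"]
for n in("side","top"):
    print(n,proj(n,X),(proj(n,X)-[200,150])*4,s["qpos"].round(3))
a=cv2.resize(get_image("top")[160:260,275:395],None,fx=4,fy=4);b=cv2.resize(get_image("side")[130:230,220:340],None,fx=4,fy=4)
cv2.imwrite("pics/c.png",cv2.vconcat([a[:300],b[:300]]))
E
```

```text
side [274.68947363 203.27008193] [298.75789453 213.08032771] [-0.352  0.481 -0.032  1.058 -0.    -0.228]
top [348.32569793 206.79610515] [593.30279174 227.18442059] [-0.352  0.481 -0.032  1.058 -0.    -0.228]
```

View pics/c.png

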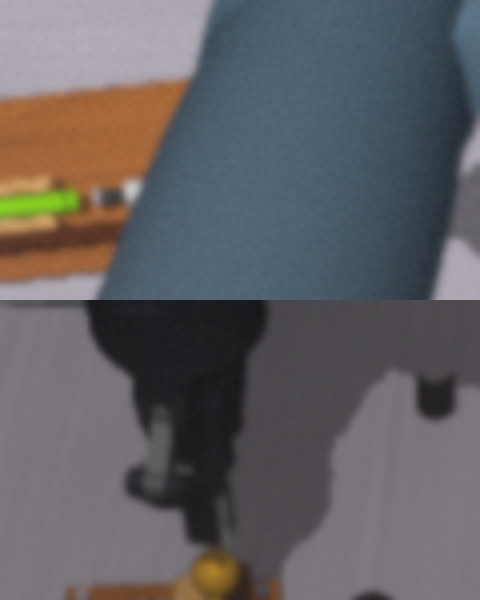

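```bash
python3 - <<'E'
from h import *
for X in([.5743,-.1845,.0802],[.1989,.5388,.1916]):
    for z in(0,.02):
        Y=np.array(X)+[0,0,z];print([proj(n,Y).round(1) for n in("side","top")])
s=read_state();print(s["eef_pos"],s["contact_force"])
o,d=ray("side",279,180.5);print(o+d*(.08-o[2])/d[2])
E
```

```text
[array([282.8, 192.8]), array([363.4, 211.7])]
[array([281.9, 185.8]), array([364.3, 210. ])]
[array([599.2, 710.4]), array([ 39.5, 381.2])]
[array([609.9, 715.2]), array([ 34.3, 382.6])]
[ 0.58526743 -0.14819026  0.08835635] [-0.2410177  -0.76555028 -0.85380081]
[ 0.58618289 -0.2193321   0.08      ]
```

```bash
python3 - <<'E'
from h import *
a=cv2.imread("pics/side0.png")[150:290,200:380].astype(int)
for f in("s1","s2"):
    b=cv2.resize(cv2.imread(f"pics/{f}.png"),(180,140),interpolation=cv2.INTER_AREA).astype(int)
    d=np.abs(a-b).max(2); print(f)
    for r in range(16,62): print(150+r,''.join(' ' if x<10 else '.' if x<25 else '+' if x<50 else '#' for x in d[r,45:110]), )
E
```

```text
s1
166                .##########################++++++++++++++++++++.  
167                .++########################++++++++++++++++++++.  
168                 ..+#######################++++++++++++++++++++.  
169                   .++#####################++++++++++++++++++++   
170                     .++###############+###+++++++++++++++++++.   
171                       .+++++##########++##++++++++++++++++++++.  
172                            .+#########++##++++++++++++++++++++.  
173                             .#########++##+++++++++++++++++++.   
174                             .+#########+##+++++++++++++++++++.   
175                             .+############+++++++++++++++++++.   
176                              +############++++++++++++++++++.    
177                              +##########+#++++++++++++++++++.    
178                              .#########+++++++++++++++++++..     
179                              .+########++++++++++++++++++.       
180                               .+++####++++++++++++++++...        
181                                 ...++++++++
[... 4579 characters left out ...]
                                   ....++++.                      
202                                   ....++++.                      
203                                    . .++++.                      
204                           .    .     ..+++.                      
205                                       ..+..                      
206                                        ...                       
207                       .                  .                       
208                                                                  
209                                                                  
210                                                                  
211
```

```bash
python3 - <<'E'
from h import *
k=np.array([.5063,-.1222,.11]);s=atz("top",363,243.8,0);print(s)
k2=np.array(k);L=(s-k)/.11;print("light per m drop",L)
sh=atz("side",287,198,0);print("tip shadow s1",sh)
o,d=ray("side",279,180.5)
# find tip on ray whose shadow hits closest to sh
for z in np.arange(.06,.16,.01):
    P=o+d*(z-o[2])/d[2];S=P+L*z;print(z.round(2),P.round(4),S.round(4),proj("side",S).round(1))
E
```

```text
[ 0.50602066 -0.18952515  0.        ]
light per m drop [-0.00253949 -0.61204677 -1.        ]
tip shadow s1 [ 0.57860999 -0.24455534  0.        ]
0.06 [ 0.5905 -0.2393  0.06  ] [ 0.5903 -0.276  -0.    ] [283.4 187.8]
0.07 [ 0.5883 -0.2293  0.07  ] [ 0.5881 -0.2721 -0.    ] [284.2 189. ]
0.08 [ 0.5862 -0.2193  0.08  ] [ 0.586  -0.2683 -0.    ] [284.9 190.3]
0.09 [ 0.584  -0.2094  0.09  ] [ 0.5838 -0.2645 -0.    ] [285.7 191.5]
0.1 [ 0.5819 -0.1994  0.1   ] [ 0.5816 -0.2606  0.    ] [286.4 192.8]
0.11 [ 0.5798 -0.1894  0.11  ] [ 0.5795 -0.2568  0.    ] [287.2 194. ]
0.12 [ 0.5776 -0.1795  0.12  ] [ 0.5773 -0.2529  0.    ] [288.  195.3]
0.13 [ 0.5755 -0.1695  0.13  ] [ 0.5752 -0.2491  0.    ] [288.7 196.6]
0.14 [ 0.5733 -0.1595  0.14  ] [ 0.573  -0.2452  0.    ] [289.5 197.9]
0.15 [ 0.5712 -0.1496  0.15  ] [ 0.5708 -0.2414  0.    ] [290.3 199.1]
```

The fingertip is seen about 12 px higher than the reported TCP, both times, and its shadow agrees: it really hangs about 35 mm higher and passed above the ball. I'll back off, go lower and check.

```bash
python3 -m crank '[{"delta_pos":[0,-0.04,0],"turn":[0,0,0]},{"delta_pos":[0,-0.08,0],"turn":[0,0,0]},{"delta_pos":[0,-0.08,0],"turn":[0,0,0]},{"delta_pos":[0,-0.08,0],"turn":[0,0,0]},{"delta_pos":[0,-0.08,0.03],"turn":[0,0,0]},{"delta_pos":[0,-0.08,0.06],"turn":[0,0,0]},{"delta_pos":[0,-0.08,0.06],"turn":[0,0,0]},{"delta_pos":[0,-0.08,0.06],"turn":[0,0,0]}]'
cat > asc.py <<'E'
from h import *
import sys
f=sys.argv[1]; r0,r1,c0,c1=map(int,sys.argv[2:6])
im=get_image("side");cv2.imwrite(f"pics/{f}.png",im)
a=cv2.imread("pics/side0.png").astype(int)
d=np.abs(a-im).max(2)
for r in range(r0,r1): print(r,''.join(' ' if x<10 else '.' if x<25 else '+' if x<50 else '#' for x in d[r,c0:c1]))
print(read_state()["eef_pos"],proj("side",read_state()["eef_pos"]))
E
python3 asc.py s3 170 215 245 300
```

```text
time: 3.63
eef_pos: [0.5793, -0.1867, 0.0576]
eef_rot: [-0.194, -3.133, -0.002]
contact_force: [0.6, -0.2, 0.7]
finger_gap: 0.0002
finger_force: 0.0
170                .+###+++++################++++++++++++++
171                +####++++################+++++++++++++++
172               .+####+++++###############+++++++++++++++
173               .+####+++++###############+++++++++++++++
174                +######++################+++++++++++++++
175                +########################+++++++++++++++
176                 .+#######################++++++++++++++
177                  .++#################+###++++++++++++++
178                    .++###############+###++++++++++++++
179                      .++++++#########+###++++++++++++++
180                            .#########+###++++++++++++++
181                            .+############++++++++++++++
182                             +############++++++++++++++
183                             +############++++++++++++++
184                             +#########+##++++++++++++..
185                             +#########+++++++++
[... 1114 characters left out ...]
                                  
205                                                        
206                                                        
207                                                        
208                                                        
209                                                        
210                                                        
211                                                        
212                                                        
213                                                        
214                                                        
[ 0.58010191 -0.18717588  0.05848991] [281.0393914  198.98792237]
```

```bash
python3 -m crank '[{"delta_pos":[0,0.02,0],"turn":[0,0,0]},{"delta_pos":[0,0.034,0],"turn":[0,0,0]},{"delta_pos":[0,0.044,0],"turn":[0,0,0]},{"delta_pos":[0,0.054,0],"turn":[0,0,0]},{"delta_pos":[0,0.064,0],"turn":[0,0,0]},{"delta_pos":[0,0.074,0],"turn":[0,0,0]},{"delta_pos":[0,0.08,0],"turn":[0,0,0]},{"delta_pos":[0,0.08,0],"turn":[0,0,0]}]'
python3 asc.py s4 180 225 245 325
python3 -c "
import cv2
cv2.imwrite('pics/s4c.png',cv2.resize(cv2.imread('pics/s4.png')[150:270,200:350],None,fx=4,fy=4))"
```

```text
time: 4.35
eef_pos: [0.5852, -0.1472, 0.0582]
eef_rot: [-0.194, -3.135, -0.001]
contact_force: [0.2, 0.7, 0.1]
finger_gap: -0.0002
finger_force: 0.0
180               ....++################+++++++++++++++++++++.                      
181               ....+#################+++++++++++++++++++++.                      
182              .....+#################+++++++++++++++++++++.                      
183            ..+....+#################+++++++++++++++++++++                       
184          ..++++...+################+++++++++++++++++++++.                       
185          +####+++++################+++++++++++++++++++++.                       
186         .+####+++++################+++++++++++++++++++++.                       
187         .#####++++#################+++++++++++++++++++++.                       
188         +####+++++#################+++++++++++++++++++++.                       
189         .#####++++#################+++++++++++++++++++++.                       
190         .+#########################+++++++++++++++++++++.                       
191          ++#
[... 2239 characters left out ...]
.           .        ..         .....  
218                         ..+++. ..                         ..  ..          ....  
219                        ..    ....                            .+.                
220                  .  ....+.......                             ...                
221                  .    .+++..+++.  ..                          .                 
222                       ..+.  .+.. ....    ..                   ..                
223                          .. ..+.  ..........   . .            ...               
224                         ....+...  ..+..................        ..               
[ 0.5851756  -0.14764716  0.05826143] [276.30020394 213.34215727]
```

View pics/s4c.png

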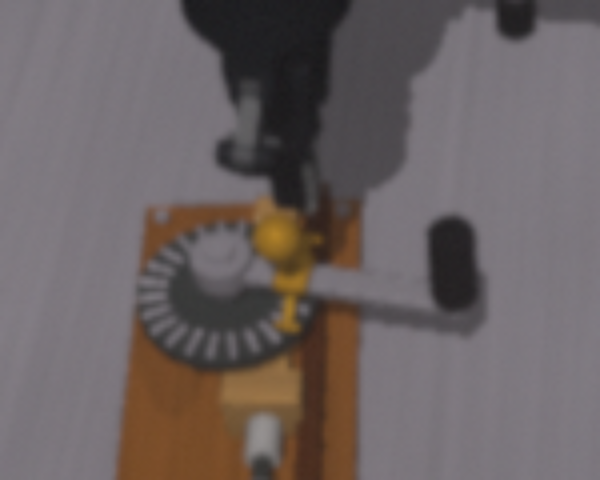

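The lever is flipped: the ball is now at crop (278,240), about px (269,210), on the closing side, and the knob has barely moved (about 1 px). I'll lift and go over the knob.

```bash
python3 -m crank '[{"delta_pos":[0,-0.01,-0.08],"turn":[0,0,0]},{"delta_pos":[0,-0.01,-0.16],"turn":[0,0,0]},{"delta_pos":[0,-0.01,-0.16],"turn":[0,0,0]},{"delta_pos":[0.08,0.02,-0.16],"turn":[0,0,0]},{"delta_pos":[0.163,0.034,-0.16],"turn":[0,0,0]},{"delta_pos":[0.163,0.034,-0.16],"turn":[0,0,0]},{"delta_pos":[0.163,0.034,-0.16],"turn":[0,0,0]}]' && python3 -m crank '[{"delta_pos":[0,0,0],"turn":[0,0,0]},{"delta_pos":[0,0,0],"turn":[0,0,0]},{"delta_pos":[0,0,0],"turn":[0,0,0]},{"delta_pos":[0,0,0],"turn":[0,0,0]},{"delta_pos":[0,0,0],"turn":[0,0,0]}]' 50
python3 - <<'E'
from h import *
im=get_image("side");cv2.imwrite("pics/s5.png",im);tp=get_image("top");cv2.imwrite("pics/t5.png",tp)
a=cv2.resize(im[150:270,200:360],None,fx=4,fy=4);cv2.imwrite("pics/s5c.png",a)
print(tool([.5065,-.1204,.03]),R.from_rotvec(read_state()["eef_rot"]).as_matrix().round(3).tolist(),proj("side",read_state()["eef_pos"]))
E
```

```text
time: 4.98
eef_pos: [0.5022, -0.1197, 0.137]
eef_rot: [-0.195, -3.13, -0.002]
contact_force: [0.7, 0.5, -0.2]
finger_gap: -0.0
finger_force: 0.0
time: 5.4
eef_pos: [0.5077, -0.1216, 0.1386]
eef_rot: [0.195, 3.134, -0.0]
contact_force: [-0.1, -0.2, 0.7]
finger_gap: 0.0423
finger_force: 0.0
[0.00168187 0.00178825 0.21688306] [[-0.992, 0.124, 0.0], [0.124, 0.992, -0.0], [-0.0, -0.0, -1.0]] [312.26613984 196.87523904]
```

View pics/s5c.png

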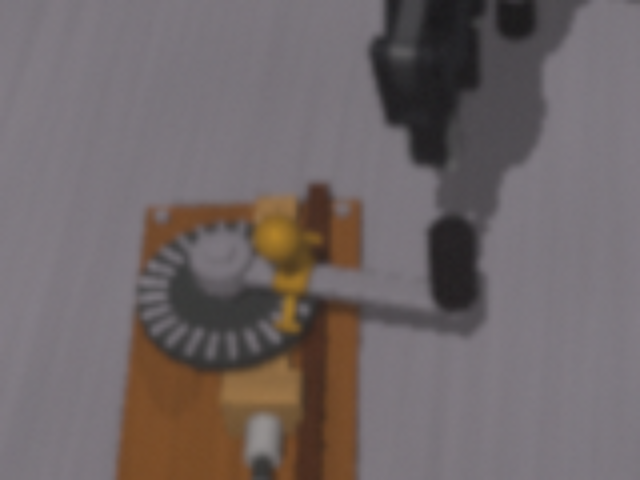

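The open finger tip is above the knob at crop (430,165), and it again hangs about 42 mm higher than reported. The lever is on the closing side. I'll lower the fork over the knob.

```bash
python3 -m crank '[{"delta_pos":[0,0.002,0.05],"turn":[0,0,0]},{"delta_pos":[0,0.002,0.1],"turn":[0,0,0]},{"delta_pos":[0,0.002,0.12],"turn":[0,0,0]},{"delta_pos":[0,0.002,0.14],"turn":[0,0,0]},{"delta_pos":[0,0.002,0.17],"turn":[0,0,0]},{"delta_pos":[0,0.002,0.2],"turn":[0,0,0]},{"delta_pos":[0,0.002,0.225],"turn":[0,0,0]},{"delta_pos":[0,0.002,0.225],"turn":[0,0,0]}]'
python3 asc.py s6 180 235 285 340
```

```text
time: 6.17
eef_pos: [0.5051, -0.1196, 0.024]
eef_rot: [-0.195, -3.132, -0.002]
contact_force: [0.3, 0.8, -0.0]
finger_gap: 0.0428
finger_force: 0.0
180       +#########################################+++++++
181       .+########################################++++++.
182        +#######################################++++++. 
183        .+#####################################++++++.  
184         +#####################################+++++..  
185          +###################################++++++    
186           .+################################++++++.    
187            .+#############################++++++++.    
188             .+###########################+++++++++.    
189               +##########################+++++++++.    
190               .##########################+++++++++.    
191               .##########################+++++++++.    
192               .##########################+++++++++.    
193               .##########################++++++++++    
194               .#########################++++++++++.    
195               .#########################++++++++
[... 1713 characters left out ...]
###.     ...   .+.                
225 ...+..  ....... +#######+.     ..   .+.                
226    .    .......  ++#####+++....     ..                 
227                  ...+++++++++++.                       
228                     ..+++++++++.                       
229      ....            .++++++++..                       
230      ...   ......    .++++++++..                       
231             ..... ....++++++++.                        
232                    ...+###+++++  ..                    
233                      .+#######+....                    
234                       ++#+####++++.                    
[ 0.50583167 -0.1198469   0.02523168] [314.9111046  235.61742222]
```

```bash
python3 - <<'E'
from h import *
c=read_state()["eef_pos"].copy()
for z in(.03,.06,.075):
  for s in(21,35,-21,-35):
    for w in(-11,11):
      P=np.array([c[0]+.124*s/1e3-.992*w/1e3,c[1]+.992*s/1e3+.124*w/1e3,z]);print(z,s,w,proj("side",P).round(1))
cv2.imwrite("pics/s6c.png",cv2.resize(cv2.imread("pics/s6.png")[165:245,270:360],None,fx=7,fy=7,interpolation=2))
E
```

```text
0.03 21 -11 [307.4 241.5]
0.03 21 11 [318.2 243. ]
0.03 35 -11 [306. 247.]
0.03 35 11 [316.9 248.5]
0.03 -21 -11 [311.6 225.6]
0.03 -21 11 [322.1 227. ]
0.03 -35 -11 [312.9 220.5]
0.03 -35 11 [323.3 221.8]
0.06 21 -11 [306.7 232.2]
0.06 21 11 [317.8 233.6]
0.06 35 -11 [305.2 237.7]
0.06 35 11 [316.4 239.2]
0.06 -21 -11 [311.  216.1]
0.06 -21 11 [321.8 217.5]
0.06 -35 -11 [312.4 210.9]
0.06 -35 11 [323.1 212.3]
0.075 21 -11 [306.4 227.3]
0.075 21 11 [317.6 228.8]
0.075 35 -11 [304.9 232.9]
0.075 35 11 [316.2 234.4]
0.075 -21 -11 [310.7 211.1]
0.075 -21 11 [321.6 212.5]
0.075 -35 -11 [312.1 205.9]
0.075 -35 11 [322.9 207.3]
```

View pics/s6c.png

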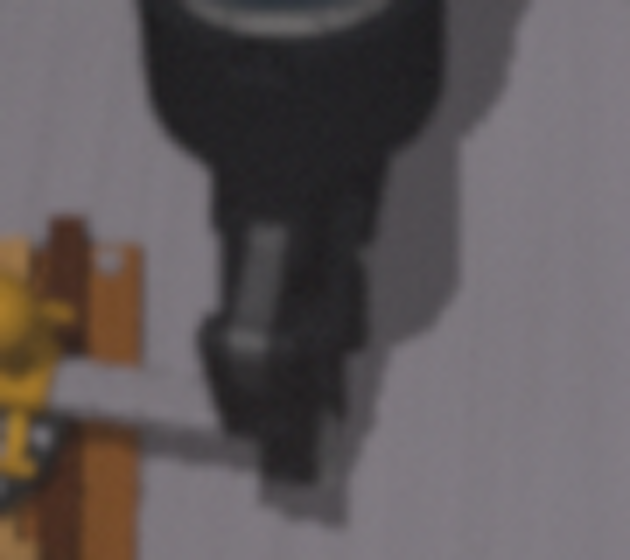

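The near finger is in front of the knob with its tip at about px (311,233), which matches a true tip height near 75 mm. So the fork straddles the knob. Now I'll work out the arc rows.

```bash
cat > arc.py <<'E'
from h import *
import sys
SP=np.array([.6253,-.1372]);YAW=.0895
def knob(ph):
    a=YAW; v=.12*np.array([-np.cos(ph),np.sin(ph)]);c,s=np.cos(a),np.sin(a)
    return SP+[c*v[0]-s*v[1],s*v[0]+c*v[1]]
def pose(ph,z=.025):
    g=YAW-ph; x=[-np.cos(g),-np.sin(g),0];y=[-np.sin(g),np.cos(g),0]
    return np.r_[knob(ph),z],R.from_matrix(np.c_[x,y,[0,0,-1]])
def fk():
    p=read_state()["eef_pos"];d=p[:2]-SP;return np.arctan2(d[1],-d[0])*1, np.hypot(*d)
if __name__=="__main__":
    d,r=fk();print("phi tcp",round(d+YAW,3),"r",round(r,4))  # arm dir angle
    p0,r0=pose(float(sys.argv[1]))   # commanded start phi
    for s in sys.argv[2:]:
        p,q=pose(float(s));print(s,(r0.inv().apply(p-p0)/.5).round(3),((r0.inv()*q).as_rotvec()/np.pi).round(3))
E
python3 arc.py 0.214 0.1 0 -0.1 -0.2 -0.3 -0.4 -0.5 -0.6; python3 arc.py -0.6 -0.66 -0.7 -0.72 -0.6
```

```text
phi tcp 0.234 r 0.1207
0.1 [-0.002 -0.027  0.   ] [ 0.     0.    -0.036]
0 [-0.005 -0.051  0.   ] [ 0.     0.    -0.068]
-0.1 [-0.012 -0.074  0.   ] [ 0.   0.  -0.1]
-0.2 [-0.02  -0.097  0.   ] [ 0.     0.    -0.132]
-0.3 [-0.031 -0.118  0.   ] [ 0.     0.    -0.164]
-0.4 [-0.044 -0.138  0.   ] [ 0.     0.    -0.195]
-0.5 [-0.059 -0.157  0.   ] [ 0.     0.    -0.227]
-0.6 [-0.075 -0.174  0.   ] [ 0.     0.    -0.259]
phi tcp 0.234 r 0.1207
-0.66 [-0.    -0.014  0.   ] [ 0.     0.    -0.019]
-0.7 [-0.001 -0.024  0.   ] [ 0.     0.    -0.032]
-0.72 [-0.002 -0.029  0.   ] [ 0.     0.    -0.038]
-0.6 [0. 0. 0.] [0. 0. 0.]
```

```bash
python3 -m crank '[{"delta_pos":[0,-0.015,0],"turn":[0,0,-0.02]},{"delta_pos":[-0.005,-0.051,0],"turn":[0,0,-0.05]},{"delta_pos":[-0.012,-0.074,0],"turn":[0,0,-0.09]},{"delta_pos":[-0.02,-0.097,0],"turn":[0,0,-0.13]},{"delta_pos":[-0.031,-0.118,0],"turn":[0,0,-0.164]},{"delta_pos":[-0.044,-0.138,0],"turn":[0,0,-0.195]},{"delta_pos":[-0.059,-0.157,0],"turn":[0,0,-0.227]},{"delta_pos":[-0.075,-0.174,0],"turn":[0,0,-0.259]}]' 35
python3 -m crank '[{"delta_pos":[0,-0.014,0],"turn":[0,0,-0.019]},{"delta_pos":[-0.001,-0.022,0],"turn":[0,0,-0.03]},{"delta_pos":[-0.001,-0.022,0],"turn":[0,0,-0.03]},{"delta_pos":[-0.001,-0.022,0],"turn":[0,0,-0.03]}]'
python3 arc.py 0
python3 - <<'E'
from h import *
for n in("side","top"):cv2.imwrite(f"pics/{n}7.png",get_image(n))
E
```

```text
time: 6.88
eef_pos: [0.5335, -0.2119, 0.0272]
eef_rot: [-1.068, 2.954, -0.001]
contact_force: [-0.1, 1.6, -0.3]
finger_gap: 0.03
finger_force: 0.6
time: 7.22
eef_pos: [0.5414, -0.2199, 0.027]
eef_rot: [-1.197, 2.903, -0.002]
contact_force: [0.0, -0.1, 0.2]
finger_gap: 0.03
finger_force: 0.0
phi tcp -0.688 r 0.1178
```

```bash
cat > jaw.py <<'E'
from arc import *
def C(x,y,z):
    c,s=np.cos(YAW),np.sin(YAW);return np.array([SP[0]+c*x-s*y,SP[1]+s*x+c*y,z])
ys=np.arange(.05,.215,.0015)
def prof(im,name,z=.029):
    out=[]
    for y in ys:
        v=[]
        for x in(-.0205,-.0185,-.0165):
            u=proj(name,C(x,y,z)).astype(np.float32);v.append(cv2.remap(im,u[:1].reshape(1,1),u[1:].reshape(1,1),1)[0,0])
        out.append(np.mean(v,0))
    return np.array(out)
def ball(im):
    h=cv2.cvtColor(im,cv2.COLOR_BGR2HSV);m=cv2.inRange(h,(12,140,90),(28,255,255));m[:, :230]=0;m[:,330:]=0;m[260:]=0;m[:170]=0
    n,l,s,c=cv2.connectedComponentsWithStats(m);return [(s[i,4],c[i].round(1).tolist()) for i in range(1,n) if s[i,4]>15]
def spans(p):
    b=p.max(1); lime=p[:,1]-p[:,0]
    return lime,b
if __name__=="__main__":
    for n in sys.argv[1:]:
        im=cv2.imread(f"pics/{n}.png");nm="side" if n[0]=="s" else "top"
        l,b=spans(prof(im,nm));print(n,"ball",ball(im))
        print(' '.join(f"{y*1000:.0f}:{B:.0f}/{L:.0f}" for y,L,B in zip(ys,l,b) if .075<y<.14))
E
python3 jaw.py side0 s4 side7 top0 top7
python3 - <<'E'
from h import *
from arc import *
# expected ball px
for ph,le in((-.66,.35),(-.66,-.35)):
    print(ph,le,proj("side",model([SP[0],SP[1],YAW,ph,le])[1]["ball"]).round(1),proj("side",model([SP[0],SP[1],YAW,ph,le])[1]["knob"]).round(1))
E
```

```text
side0 ball [(np.int32(226), [272.8, 208.1]), (np.int32(90), [247.3, 205.3]), (np.int32(42), [286.4, 209.8]), (np.int32(212), [284.6, 243.4]), (np.int32(487), [242.8, 249.6])]
76:140/1 77:141/1 79:141/1 80:141/0 82:141/1 83:141/1 85:142/1 86:141/1 88:141/1 89:138/0 91:135/1 92:129/1 94:117/1 95:102/1 97:84/0 98:71/1 100:62/2 101:58/2 103:57/3 104:56/3 106:57/3 107:62/2 109:69/1 110:84/-1 112:98/-2 113:107/-3 115:106/-5 116:104/-5 118:100/-4 119:101/-1 121:102/5 122:105/17 124:105/44 125:105/77 127:119/113 128:125/125 130:127/127 131:123/123 133:123/123 134:125/125 136:131/131 137:134/134 139:137/137
s4 ball [(np.int32(93), [247.5, 205.2]), (np.int32(205), [270.6, 214.6]), (np.int32(38), [286.5, 211.2]), (np.int32(215), [284.5, 243.5]), (np.int32(488), [242.9, 249.6])]
76:145/2 77:146/2 79:146/1 80:147/1 82:147/1 83:147/1 85:147/1 86:146/1 88:145/0 89:144/1 91:140/1 92:135/0 94:121/0 95:106/1 97:88/2 98:74/2 100:64/2 101:61/2 103:59/3 104:60/3 106:60/4 107:65/3 109:72/2 110:87/-1 112:100/-2 113:111/-4 115:111/-4 116:109/-4 118:105/-4 119:105/-0 121:106/6 122:109/18 124:109/46 125:109/7
[... 1030 characters left out ...]
:107/41 124:106/63 125:119/86 127:141/108 128:148/119 130:151/125 131:148/118 133:147/116 134:151/120 136:157/125 137:162/131 139:163/134
top7 ball [(np.int32(2343), [281.6, 202.3])]
76:200/4 77:202/2 79:204/1 80:204/0 82:204/0 83:206/0 85:206/-1 86:207/-0 88:206/0 89:205/1 91:200/-0 92:190/-0 94:173/1 95:148/4 97:120/6 98:105/9 100:94/9 101:89/8 103:87/7 104:87/8 106:89/7 107:94/6 109:108/4 110:126/2 112:146/1 113:155/7 115:160/14 116:152/22 118:145/28 119:139/33 121:135/39 122:132/48 124:129/74 125:144/100 127:167/126 128:176/138 130:180/145 131:177/140 133:176/139 134:180/145 136:185/150 137:192/154 139:193/158
-0.66 0.35 [273.4 196.9] [302.1 178.6]
-0.66 -0.35 [264.4 188.3] [302.1 178.6]
```

```bash
python3 - <<'E'
from h import *
h=cv2.cvtColor(cv2.imread("pics/side7.png"),cv2.COLOR_BGR2HSV)
for r in range(178,216): print(r,''.join('B' if (15<=p[0]<=24 and p[1]>150) else 'w' if (8<=p[0]<15 and p[1]>90) else '#' if p[2]<50 else '.' for p in h[r,240:320]))
E
```

```text
178 ....................................................#########################...
179 ....................................................#######################.....
180 ....................................................#########..###########......
181 .....................................................########...########........
182 ........................................................#####....#######........
183 ........................................................#####....#######........
184 .........................................................####....#######........
185 .........................................................####.....######........
186 .........................................................####.....######........
187 ..........................................................###.....#####.........
188 ...........................................................##.....#####.........
189 ..................................................................###...........
190 ..............................BBBB................................##........
[... 1429 characters left out ...]
....................
208 wwwww........................BBBBBBB.w...wwwwwwwww..............................
209 wwww..........................BBBBBBww...wwwwwwwww..............................
210 www...........................BBBBBBww..wwwwwwwwww..............................
211 w...............................BBBB.w.w.wwwwwwwww..............................
212 .................................BBBBwwwwwwwwwwwww..............................
213 ..................................BBBBww.wwwwwwwww..............................
214 ...................................BBB.wwwwwwwwwww..............................
215 ....................................BBBBBwwwwwwwww..............................
```

The ball is at (271.7,194.5), still leaning to the closing side. The handle is at about −0.66 and the jaw profile is unchanged. Now the first closing stroke.

```bash
python3 arc.py -0.69 -0.6 -0.5 -0.4 -0.3 -0.2 -0.1 0; python3 arc.py 0 .1 .2 .3 .4 .5 .6 .68
```

```text
phi tcp -0.681 r 0.1178
-0.6 [-0.001  0.022  0.   ] [0.    0.    0.029]
-0.5 [-0.004  0.045  0.   ] [0.   0.   0.06]
-0.4 [-0.01   0.069  0.   ] [0.    0.    0.092]
-0.3 [-0.018  0.091  0.   ] [0.    0.    0.124]
-0.2 [-0.028  0.113  0.   ] [0.    0.    0.156]
-0.1 [-0.041  0.134  0.   ] [0.    0.    0.188]
0 [-0.055  0.153  0.   ] [0.   0.   0.22]
phi tcp -0.681 r 0.1178
.1 [-0.001  0.024  0.   ] [0.    0.    0.032]
.2 [-0.005  0.048  0.   ] [0.    0.    0.064]
.3 [-0.011  0.071  0.   ] [0.    0.    0.095]
.4 [-0.019  0.093  0.   ] [0.    0.    0.127]
.5 [-0.029  0.115  0.   ] [0.    0.    0.159]
.6 [-0.042  0.136  0.   ] [0.    0.    0.191]
.68 [-0.053  0.151  0.   ] [0.    0.    0.216]
```

```bash
python3 -m crank '[{"delta_pos":[-0.001,0.022,0],"turn":[0,0,0.029]},{"delta_pos":[-0.004,0.045,0],"turn":[0,0,0.06]},{"delta_pos":[-0.01,0.069,0],"turn":[0,0,0.092]},{"delta_pos":[-0.018,0.091,0],"turn":[0,0,0.124]},{"delta_pos":[-0.028,0.113,0],"turn":[0,0,0.156]},{"delta_pos":[-0.041,0.134,0],"turn":[0,0,0.188]},{"delta_pos":[-0.055,0.153,0],"turn":[0,0,0.22]},{"delta_pos":[-0.055,0.153,0],"turn":[0,0,0.22]}]'
python3 arc.py 0
python3 -m crank '[{"delta_pos":[-0.001,0.024,0],"turn":[0,0,0.032]},{"delta_pos":[-0.005,0.048,0],"turn":[0,0,0.064]},{"delta_pos":[-0.011,0.071,0],"turn":[0,0,0.095]},{"delta_pos":[-0.019,0.093,0],"turn":[0,0,0.127]},{"delta_pos":[-0.029,0.115,0],"turn":[0,0,0.159]},{"delta_pos":[-0.042,0.136,0],"turn":[0,0,0.191]},{"delta_pos":[-0.053,0.151,0],"turn":[0,0,0.216]},{"delta_pos":[-0.053,0.151,0],"turn":[0,0,0.216]}]'
python3 arc.py 0
python3 - <<'E'
from h import *
for n in("side","top"):cv2.imwrite(f"pics/{n}8.png",get_image(n))
E
python3 jaw.py side8 top8
```

```text
time: 7.98
eef_pos: [0.5058, -0.1441, 0.0265]
eef_rot: [-0.145, 3.138, 0.0]
contact_force: [0.1, 0.3, -0.1]
finger_gap: 0.0295
finger_force: 0.0
phi tcp 0.032 r 0.1197
time: 8.65
eef_pos: [0.5262, -0.0674, 0.0262]
eef_rot: [0.904, 3.008, 0.0]
contact_force: [0.1, -0.0, -0.7]
finger_gap: 0.0301
finger_force: 0.0
phi tcp 0.703 r 0.1212
side8 ball [(np.int32(121), [253.1, 204.6]), (np.int32(100), [260.6, 216.1]), (np.int32(112), [269.3, 224.7]), (np.int32(497), [243.2, 249.2]), (np.int32(93), [284.1, 252.8])]
76:143/41 77:130/36 79:123/31 80:120/25 82:128/16 83:135/8 85:143/4 86:146/2 88:148/1 89:148/0 91:148/1 92:149/1 94:148/1 95:148/1 97:148/1 98:147/1 100:146/1 101:145/1 103:139/1 104:130/0 106:114/0 107:96/1 109:78/1 110:67/2 112:61/2 113:59/3 115:59/3 116:59/3 118:61/3 119:67/2 121:78/1 122:94/1 124:104/8 125:116/22 127:127/51 128:134/92 130:138/124 131:134/131 133:130/130 134:129/129 136:133/133 137:139/139 139:143/143
top8 ball [(np.int32(956), [255.2, 205.1])]
76:90/-13 77:90/-12 79:89/-12 80:90/-11 82:92/-12 83:93/-13 85:93/-13 86:95/-13 88:94/-11 89:94/-11 91:95/-12 92:95/-12 94:95/-12 95:95/-12 97:95/-12 98:96/-12 100:96/-14 101:96/-14 103:96/-15 104:97/-14 106:96/-13 107:97/-12 109:98/-13 110:97/-13 112:97/-13 113:98/-13 115:99/-13 116:98/-14 118:98/-14 119:97/-13 121:98/-13 122:99/-13 124:100/-14 125:99/-14 127:96/-12 128:97/-12 130:99/-12 131:99/-13 133:99/-14 134:98/-14 136:97/-13 137:97/-13 139:98/-14
```

The jaw moved 11.4 mm. The barrel shifted 2.7 mm and is touching, with the plunger still out. I'll reverse the handle, then drive forward in steps.

```bash
python3 arc.py .68 .6 .5 .4 .3 .2 .1 0 ; python3 arc.py 0 -.1 -.2 -.3 -.4 -.5 -.6; python3 arc.py -.6 -.5 -.4 -.3 -.2 -.1 0
```

```text
phi tcp 0.694 r 0.1216
.6 [-0.001 -0.019  0.   ] [ 0.     0.    -0.025]
.5 [-0.004 -0.043  0.   ] [ 0.     0.    -0.057]
.4 [-0.009 -0.066  0.   ] [ 0.     0.    -0.089]
.3 [-0.017 -0.089  0.   ] [ 0.     0.    -0.121]
.2 [-0.027 -0.111  0.   ] [ 0.     0.    -0.153]
.1 [-0.039 -0.132  0.   ] [ 0.     0.    -0.185]
0 [-0.053 -0.151  0.   ] [ 0.     0.    -0.216]
phi tcp 0.694 r 0.1216
-.1 [-0.001 -0.024  0.   ] [ 0.     0.    -0.032]
-.2 [-0.005 -0.048  0.   ] [ 0.     0.    -0.064]
-.3 [-0.011 -0.071  0.   ] [ 0.     0.    -0.095]
-.4 [-0.019 -0.093  0.   ] [ 0.     0.    -0.127]
-.5 [-0.029 -0.115  0.   ] [ 0.     0.    -0.159]
-.6 [-0.042 -0.136  0.   ] [ 0.     0.    -0.191]
phi tcp 0.694 r 0.1216
-.5 [-0.001  0.024  0.   ] [0.    0.    0.032]
-.4 [-0.005  0.048  0.   ] [0.    0.    0.064]
-.3 [-0.011  0.071  0.   ] [0.    0.    0.095]
-.2 [-0.019  0.093  0.   ] [0.    0.    0.127]
-.1 [-0.029  0.115  0.   ] [0.    0.    0.159]
0 [-0.042  0.136  0.   ] [0.    0.    0.191]
```

```bash
python3 -m crank '[{"delta_pos":[-0.001,-0.019,0],"turn":[0,0,-0.025]},{"delta_pos":[-0.004,-0.043,0],"turn":[0,0,-0.057]},{"delta_pos":[-0.009,-0.066,0],"turn":[0,0,-0.089]},{"delta_pos":[-0.017,-0.089,0],"turn":[0,0,-0.121]},{"delta_pos":[-0.027,-0.111,0],"turn":[0,0,-0.153]},{"delta_pos":[-0.039,-0.132,0],"turn":[0,0,-0.185]},{"delta_pos":[-0.053,-0.151,0],"turn":[0,0,-0.216]}]' >/dev/null
python3 -m crank '[{"delta_pos":[-0.001,-0.024,0],"turn":[0,0,-0.032]},{"delta_pos":[-0.005,-0.048,0],"turn":[0,0,-0.064]},{"delta_pos":[-0.011,-0.071,0],"turn":[0,0,-0.095]},{"delta_pos":[-0.019,-0.093,0],"turn":[0,0,-0.127]},{"delta_pos":[-0.029,-0.115,0],"turn":[0,0,-0.159]},{"delta_pos":[-0.042,-0.136,0],"turn":[0,0,-0.191]},{"delta_pos":[-0.042,-0.136,0],"turn":[0,0,-0.191]}]' | head -2
python3 -m crank '[{"delta_pos":[-0.001,0.024,0],"turn":[0,0,0.032]},{"delta_pos":[-0.005,0.048,0],"turn":[0,0,0.064]},{"delta_pos":[-0.011,0.071,0],"turn":[0,0,0.095]},{"delta_pos":[-0.019,0.093,0],"turn":[0,0,0.127]},{"delta_pos":[-0.029,0.115,0],"turn":[0,0,0.159]},{"delta_pos":[-0.042,0.136,0],"turn":[0,0,0.191]},{"delta_pos":[-0.042,0.136,0],"turn":[0,0,0.191]}]'
python3 arc.py 0 .1 .2 .3 .4
python3 -c "
from h import *
cv2.imwrite('pics/side9.png',get_image('side'))"
python3 jaw.py side9
```

```text
time: 9.92
eef_pos: [0.5335, -0.2138, 0.0259]
time: 10.5
eef_pos: [0.5047, -0.1441, 0.026]
eef_rot: [0.144, -3.138, -0.001]
contact_force: [-0.1, -0.5, -0.1]
finger_gap: 0.03
finger_force: 0.0
phi tcp 0.032 r 0.1208
.1 [-0.001  0.024  0.   ] [0.    0.    0.032]
.2 [-0.005  0.048  0.   ] [0.    0.    0.064]
.3 [-0.011  0.071  0.   ] [0.    0.    0.095]
.4 [-0.019  0.093  0.   ] [0.    0.    0.127]
side9 ball [(np.int32(286), [264.5, 209.4]), (np.int32(38), [285.5, 207.0]), (np.int32(243), [284.6, 241.4]), (np.int32(494), [243.2, 249.2])]
76:146/41 77:139/39 79:132/37 80:123/35 82:120/31 83:119/27 85:121/21 86:128/14 88:135/7 89:141/4 91:144/2 92:146/1 94:146/1 95:146/1 97:146/1 98:146/1 100:146/1 101:145/1 103:145/1 104:146/1 106:145/1 107:139/1 109:129/1 110:108/1 112:88/1 113:71/2 115:64/2 116:60/2 118:60/3 119:61/3 121:65/3 122:73/1 124:87/1 125:99/6 127:111/18 128:122/45 130:131/79 131:136/123 133:134/132 134:129/129 136:126/126 137:129/129 139:135/135
```

Jaw at 15.2 mm and the plunger about 2 mm in. I'll drive on 0.4 rad.

```bash
python3 -m crank '[{"delta_pos":[-0.001,0.024,0],"turn":[0,0,0.032]},{"delta_pos":[-0.005,0.048,0],"turn":[0,0,0.064]},{"delta_pos":[-0.011,0.071,0],"turn":[0,0,0.095]},{"delta_pos":[-0.019,0.093,0],"turn":[0,0,0.127]},{"delta_pos":[-0.019,0.093,0],"turn":[0,0,0.127]},{"delta_pos":[-0.019,0.093,0],"turn":[0,0,0.127]}]'
python3 arc.py .4 .5 .6 
python3 -c "
from h import *
cv2.imwrite('pics/side10.png',get_image('side'))"
python3 jaw.py side10
```

```text
time: 11.05
eef_pos: [0.5106, -0.0986, 0.0258]
eef_rot: [-0.473, -3.105, -0.0]
contact_force: [1.4, -0.2, -1.1]
finger_gap: 0.0299
finger_force: 0.0
phi tcp 0.414 r 0.121
.5 [-0.001  0.024  0.   ] [0.    0.    0.032]
.6 [-0.005  0.048  0.   ] [0.    0.    0.064]
side10 ball [(np.int32(351), [264.2, 212.3]), (np.int32(89), [285.6, 211.4]), (np.int32(509), [243.5, 249.1]), (np.int32(192), [284.6, 245.6]), (np.int32(16), [272.9, 247.0])]
76:149/42 77:151/43 79:153/44 80:155/44 82:149/42 83:140/39 85:128/35 86:122/30 88:121/25 89:127/17 91:133/10 92:140/4 94:144/3 95:146/1 97:146/1 98:147/1 100:147/1 101:147/1 103:147/0 104:147/0 106:147/0 107:146/1 109:145/1 110:141/1 112:133/0 113:122/1 115:101/1 116:83/1 118:68/2 119:64/3 121:66/3 122:74/1 124:88/2 125:101/6 127:112/19 128:124/46 130:132/80 131:137/123 133:135/132 134:130/130 136:126/126 137:130/130 139:136/136
```

The barrel is at the stop and the plunger is 6 mm in. Another 0.2 rad gives 8 mm.

```bash
python3 -m crank '[{"delta_pos":[-0.001,0.024,0],"turn":[0,0,0.032]},{"delta_pos":[-0.005,0.048,0],"turn":[0,0,0.064]},{"delta_pos":[-0.005,0.048,0],"turn":[0,0,0.064]},{"delta_pos":[-0.005,0.048,0],"turn":[0,0,0.064]},{"delta_pos":[-0.005,0.048,0],"turn":[0,0,0.064]}]'
python3 -c "
from h import *
cv2.imwrite('pics/side11.png',get_image('side'))"
python3 jaw.py side11
```

```text
time: 11.52
eef_pos: [0.5201, -0.0769, 0.0257]
eef_rot: [-0.785, -3.041, -0.0]
contact_force: [-0.1, -0.6, -0.7]
finger_gap: 0.03
finger_force: 0.0
side11 ball [(np.int32(142), [256.1, 204.7]), (np.int32(28), [283.2, 211.9]), (np.int32(98), [262.4, 215.3]), (np.int32(115), [270.9, 223.2]), (np.int32(511), [243.6, 249.1]), (np.int32(145), [284.3, 249.0]), (np.int32(17), [273.1, 247.4])]
76:147/41 77:149/42 79:149/43 80:150/43 82:151/44 83:150/43 85:145/42 86:135/38 88:124/34 89:121/27 91:124/19 92:133/11 94:140/5 95:146/2 97:148/1 98:148/1 100:148/1 101:148/1 103:147/1 104:147/0 106:147/1 107:148/1 109:148/1 110:145/1 112:140/1 113:132/1 115:116/1 116:99/1 118:81/2 119:72/2 121:68/2 122:75/1 124:88/2 125:100/6 127:113/19 128:124/46 130:133/81 131:138/124 133:135/133 134:131/131 136:126/126 137:130/130 139:136/136
```

The plunger is about 7.5–8 mm in. I'll open the fork and lift clear.

```bash
python3 -m crank '[{"delta_pos":[0,-0.005,0],"turn":[0,0,0]},{"delta_pos":[0,-0.005,0],"turn":[0,0,0]},{"delta_pos":[0,-0.005,0],"turn":[0,0,0]},{"delta_pos":[0,-0.005,-0.06],"turn":[0,0,0]},{"delta_pos":[0,-0.005,-0.13],"turn":[0,0,0]},{"delta_pos":[0,-0.005,-0.2],"turn":[0,0,0]},{"delta_pos":[0,-0.005,-0.25],"turn":[0,0,0]},{"delta_pos":[0,-0.005,-0.25],"turn":[0,0,0]}]' 45
python3 -m crank '[{"delta_pos":[0,0,0],"turn":[0,0,0]},{"delta_pos":[0,0,0],"turn":[0,0,0]},{"delta_pos":[0,0,0],"turn":[0,0,0]},{"delta_pos":[0,0,0],"turn":[0,0,0]},{"delta_pos":[0,0,0],"turn":[0,0,0]},{"delta_pos":[0,0,0],"turn":[0,0,0]}]'
python3 - <<'E'
from h import *
from arc import SP,YAW
im=get_image("side");cv2.imwrite("pics/side12.png",im)
for le in(.3,-.3):print(le,proj("side",model([SP[0],SP[1],YAW,.6,le])[1]["ball"]).round(1))
h=cv2.cvtColor(im,cv2.COLOR_BGR2HSV)
for r in range(196,236): print(r,''.join('B' if (15<=p[0]<=24 and p[1]>150) else 'w' if (8<=p[0]<15 and p[1]>90) else '#' if p[2]<50 else '.' for p in h[r,235:325]))
E
python3 jaw.py side12
```

```text
time: 12.23
eef_pos: [0.5231, -0.0797, 0.157]
eef_rot: [0.786, 3.031, 0.0]
contact_force: [0.6, -0.9, 0.1]
finger_gap: 0.0381
finger_force: 0.0
time: 12.73
eef_pos: [0.5185, -0.0783, 0.1499]
eef_rot: [-0.788, -3.039, -0.0]
contact_force: [0.4, 0.9, -0.2]
finger_gap: 0.0388
finger_force: 0.0
0.3 [264.3 213.8]
-0.3 [272.7 204.9]
196 .....................................................########.............................
197 ...........................................www.......########.............................
198 ...........................................www........#######.............................
199 ...........................................www........#######.............................
200 ............................................wwww......#######.............................
201 .......................wwwwwwwwwwwwwwwwwwwwwwwww.....ww#######............................
202 .......wwwwwwwwwwwwwwwwwwwwwwwwwwwwwwwwwwww.wwww.....ww...###.............................
203 ..w....wwwwwwwwwwwwwwwwwwwwwwwwwwwwwwwwwwwwwwwwww...www...................................
204 ..w....
[... 2973 characters left out ...]
....wwwww.wwww................###########..............
side12 ball [(np.int32(140), [256.3, 204.6]), (np.int32(129), [285.5, 214.5]), (np.int32(99), [262.5, 215.4]), (np.int32(116), [271.0, 223.1]), (np.int32(513), [243.7, 249.1]), (np.int32(154), [284.5, 248.2])]
76:146/42 77:148/42 79:148/43 80:148/43 82:150/44 83:150/43 85:145/41 86:135/38 88:124/33 89:121/26 91:124/18 92:134/10 94:140/5 95:145/2 97:147/1 98:148/1 100:148/1 101:148/0 103:147/1 104:147/1 106:147/1 107:147/1 109:147/1 110:145/1 112:140/1 113:131/1 115:116/1 116:99/1 118:81/2 119:71/2 121:68/2 122:75/2 124:88/2 125:100/6 127:113/18 128:124/46 130:133/80 131:138/124 133:135/133 134:130/130 136:126/126 137:130/130 139:136/136
```

The lever leans to the closing side (ball at (262,215)), the jaw is still, the barrel is clamped and the gripper is clear. I'm handing in.

```bash
python3 -c "
from workcell import close_job
print(close_job())"
```

```text
the job is handed in; nothing more can be done
None
```

The job is handed in at about 13 s, well under 67 s: the barrel is clamped against the stop with the plunger about 7–8 mm in by camera measurement, the lever leans to the closing side, and the arm is clear of everything.

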